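# Pack the finishing bottles into their tote and shut the hold-down bar

### The job

The finishing work is done: put the oil bottle and the oblong can that stand on the plywood sheet back into the tote, upright, each set gently, not dropped, fully down in the empty cell it fits, so that every container has a cell of its own. Then swing the tote's wooden hold-down bar over the caps until it is fully shut, so that nothing can jump out when the tote is carried. Keep the containers upright and leave the other things on the bench where they are.

Things in the scene. Friction and masses are not known exactly. Their poses are not given: they have to be found in the camera images.
- tote: long wooden carrying tote for bottles, fixed on the table, 82 mm (x) by 328 mm (y); floor 6 mm thick, long sides 72 mm high, three plywood dividers across it whose tops are at 64 mm, end boards 88 mm high with a rounded ear to 125 mm at the rear (+x) that carries the bar's pivot. Four cells in a row along y: a long one at the +y end, then three square ones. Origin: centre of its underside; z up
- long_cell (a point): centre of the floor of the tote's long cell, 66 mm (x) by 92 mm (y) inside, the only one that the oblong can fits; empty at the start; axes as the tote's
- cell_1 (a point): centre of the floor of a square cell of the tote, 66 x 66 mm inside, for one round bottle; axes as the tote's. Two of the three square cells are occupied at the start
- cell_2 (a point): centre of the floor of a square cell of the tote, 66 x 66 mm inside, for one round bottle; axes as the tote's. Two of the three square cells are occupied at the start
- cell_3 (a point): centre of the floor of a square cell of the tote, 66 x 66 mm inside, for one round bottle; axes as the tote's. Two of the three square cells are occupied at the start
- bar_pivot (a point): point on the bar's pivot axis, midway along the tote, 112 mm above the table; the axis runs along the tote's y; axes as the tote's
- hold_bar (a joint): angle of the hold-down bar about its pivot, rad: 0 = fully shut over the caps (against its stop), up to 1.5 = swung back to the rear (+x side of the tote). The pivot is stiff, the bar stays where it is left; about 3 N at the bar move it
- hold_bar_mid (a point): middle of the hold-down bar: a round wooden rod 18 mm in diameter along the tote's y, 332 mm long, carried on flat steel straps at both ends, 72 mm from the pivot axis. Shut, its axis lies above the middle of the cells at 178 mm height, 3 mm clear of the caps of containers that stand on the cell floors
- bottle_1: amber glass bottle, round, 58 mm diameter, 160 mm high, paper band round the body, sloping shoulder from 98 to 120 mm height, black ribbed screw cap 36 mm diameter from 126 mm up to the top at 160 mm; about 0.3 kg. Origin: centre of its underside, z up. Of the three equal bottles two already stand in the tote and one (any of them) stands on the plywood sheet
- bottle_2: amber glass bottle, round, 58 mm diameter, 160 mm high, paper band round the body, sloping shoulder from 98 to 120 mm height, black ribbed screw cap 36 mm diameter from 126 mm up to the top at 160 mm; about 0.3 kg. Origin: centre of its underside, z up. Of the three equal bottles two already stand in the tote and one (any of them) stands on the plywood sheet
- bottle_3: amber glass bottle, round, 58 mm diameter, 160 mm high, paper band round the body, sloping shoulder from 98 to 120 mm height, black ribbed screw cap 36 mm diameter from 126 mm up to the top at 160 mm; about 0.3 kg. Origin: centre of its underside, z up. Of the three equal bottles two already stand in the tote and one (any of them) stands on the plywood sheet
- can: oblong sheet-metal can, 58 mm (its x) by 84 mm (its y), flat top at 120 mm, black ribbed screw cap in the middle of the top, 36 mm diameter from 126 mm up to the top at 160 mm; about 0.4 kg. Origin: centre of its underside, z up; the same after half a turn
- work_board: plywood sheet lying on the table, fixed, 150 mm (x) by 220 mm (y), 6 mm thick; the loose bottle and the can stand on it. Origin: centre of its underside
- dust_brush: bystander: flat wooden dust brush, 44 x 185 x 18 mm, lying
- blank_3: bystander: hollowed wooden blank, 68 x 90 x 34 mm
- glue_bottle: bystander: white glue bottle lying on its side, 140 mm long, 37 mm high
- wax_tin: bystander: flat round tin, 68 mm diameter, 25 mm high
Mind the look-alikes: they are no part of the job. Leave any blue, pink or turquoise look-alike of the bottle_2 alone.

How it is judged:
By the outcome, as a careful person would: the job done as asked, in the order asked, and still so for the second after the job is handed in, with the robot touching nothing.
It also fails if it takes over 69 s, if anything falls off the work surface, if the arm or the gripper's body presses on something with over 40 N, if the wrist force passes 120 N, or if a joint passes its speed limit or range.

### The arm

A 6-joint arm with a two-finger parallel gripper is mounted at the origin on a cart in front of the work surface, level with it; the furniture and walls round the work are solid. World frame = base frame: x ahead of the robot, y to its left, z up, the work surface at z = 0. Lengths are in m, angles in rad, forces in N, time in s.
With the tool pointing down it reaches from about 0.375 to 0.975 m from the base axis. Payload 3.8 kg.
Tool frame: the origin (TCP) lies between the finger pads; the fingertips stand 11 mm ahead of it and the grasp point (between the pads) lies 8 mm behind it; z points along the fingers, y is the direction in which the jaws open and shut (so a half turn about z gives the same grasp; the last joint's range is limited). The gripper opens to 85 mm and grips with 20 to 120 N. Pads are 22 mm wide; open, the fingers measure 114 mm over their backs; the gripper's body (76 mm by 85 mm) begins 54 mm behind the grasp point. The pads swing forward as they close: fully open they stand 13 mm farther back than shut.
Start: joints at [1.144, 0.264, 1.604, -0, 1.274, -0.037], TCP at [0.256, 0.624, 0.242] pointing down, gripper open.
Joint ranges: [-2.63, 2.63], [-0.94, 2.18], [0.31, 2.57], [-1.31, 4.45], [0, 2.66], [-2.55, 2.55]. Speed limits (rad/s): [2.57, 2.57, 3.14, 3.14, 3.14, 3.14].

### API

Orientations are given as a unit quaternion [x, y, z, w].
In Python, from rig import arm, viewer, order gives the robot as it stands.
- The arm moves only by the tool step_arm, never from a script. Its argument "targets" is one flat list of numbers, 5 for each row, row after row: the finger opening in cm, from 0 to 8.54, then the shift along the world's x, y, z in cm, then the turn about the world's z in rad. A call has 1 to 20 rows; each row is the pose to reach, as a shift and turn from the pose measured when the call began; what a row does not reach only later rows make up. A row lasts 1/10 s, in which the tool goes at most 50 mm and 8.59 degrees, less where a joint would pass 70% of its speed; a pose out of reach is approached as far as the arm can. A call with a gripper value outside its range is refused whole. The fingers move at their own pace and stop on an object; the grip force is fixed at half the most. Time passes only in rows, so rows that repeat a pose let the fingers close. It gives the time, the measured TCP pose, the force and the opening at its end, in the units of the state.
- arm.state(): the state, without advancing time (a new reading comes with each control period).
- viewer.capture(name): name is "scene" or "top"; returns a dict with "img" (480x640x3 uint8, red, green, blue), "z_map" (480x640 float32, m along the optical axis (not along the pixel's ray), 0 where there is no reading), "fov_y" (degrees; the focal length in pixels is half the picture's height over the tangent of half this angle, whatever the lens; pixels are square), "cx", "cy" (the principal point, pixels), "world_from_camera" (4x4, takes a point from camera to world coordinates). Camera axes: x right, y down, z forward; pixel columns grow to the right and rows downward; lengths in m; the calibration is good to about 2 mm. A picture is of the moment at which its call begins.
- order.sign_off(): hands the job in, once; it reports no verdict.
The state is a dict: "time_s": time; "joint_positions": joint angles; "joint_vel": joint speeds; "tau": joint torques, N m; "eef_pos": TCP position; "eef_rot": TCP orientation; "force": force on the tool from outside, world axes, zero at the start; "torque": the same for the moment, N m; "width": finger opening in m.
Only numpy, scipy, OpenCV 4.12 (cv2) and the standard library are available. Lean on these libraries where they do the work, as an engineer would, in place of code of your own. Each camera call takes 0.05 s, during which the arm holds its last target. There are 200 camera calls.

## Working session

There is one attempt and no reset: what is moved stays moved. The work goes in short steps, Python scripts to look and compute and a tool call to move; the robot and the scene stay as the last step left them, time stands still between calls to the robot, and variables do not carry over. Pictures are saved under pics/ and viewed, about 8 in all and at most 12, crops included, and the job is handed in when it is done.

Besides the shell and the picture viewer there is one more tool, called after ">>>" by a JSON object that holds its "api" and its "payload". step_arm: Moves the arm, as the interface text tells. Its arguments: {"type":"object","properties":{"targets":{"type":"array"}},"required":["targets"]}

```bash
mkdir -p pics; ls; cat > h.py <<'E'
import numpy as np, cv2
from rig import arm, viewer, order
def cap(n):
    c=viewer.capture(n); c['f']=240/np.tan(np.radians(c['fov_y'])/2); return c
def cloud(c):
    v,u=np.mgrid[0:480,0:640]; z=c['z_map']
    p=np.stack([(u-c['cx'])/c['f']*z,(v-c['cy'])/c['f']*z,z],-1)
    T=c['world_from_camera']; w=p@T[:3,:3].T+T[:3,3]; w[z==0]=np.nan; return w
def save(n,img,s=1):
    cv2.imwrite('pics/'+n,cv2.resize(img[:,:,::-1],None,fx=s,fy=s,interpolation=cv2.INTER_CUBIC))
E
python3 - <<'E'
from h import *
for n in ['scene','top']:
    c=cap(n); save(n+'1.png',c['img']); print(n,c['f'],c['world_from_camera'].round(3).tolist()); np.save(n+'1.npy',cloud(c)); np.save(n+'1i.npy',c['img'])
s=arm.state(); print(s['time_s'],s['eef_pos'],s['eef_rot'],s['width'])
E
```

```text
pics
scene 601.1917471432845 [[0.658, -0.399, 0.639, -0.292], [-0.753, -0.35, 0.557, -0.808], [0.001, -0.848, -0.531, 0.868], [0.0, 0.0, 0.0, 1.0]]
top 531.6160851556092 [[-0.202, -0.932, 0.299, 0.268], [-0.979, 0.19, -0.071, 0.062], [0.009, -0.307, -0.952, 1.199], [0.0, 0.0, 0.0, 1.0]]
0.1 [0.2562057  0.62378863 0.24105279] [ 1.93670068e-01  9.81066170e-01 -1.00659159e-03 -2.47729470e-04] 0.08524692513668032
```

View pics/scene1.png

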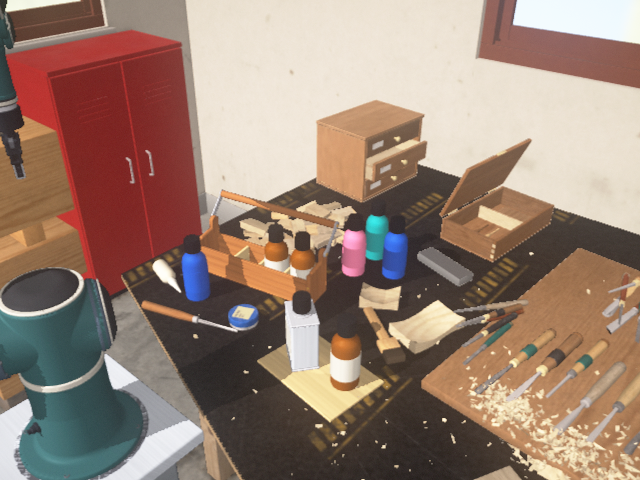

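View pics/top1.png

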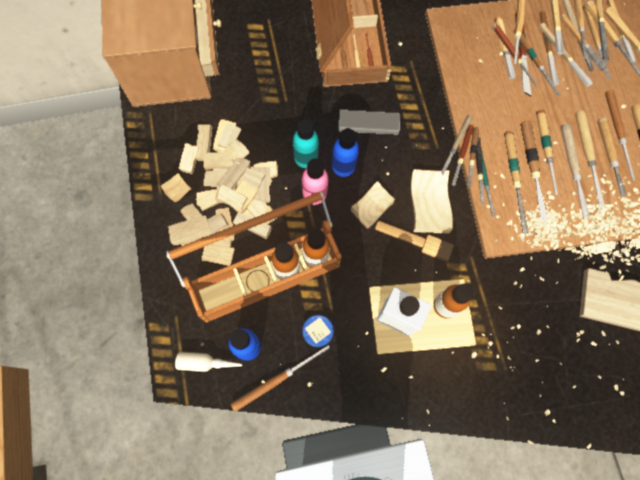

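The scene shows the tote at about (265,260), the can at (302,335), and the amber bottle at (346,355) on the plywood. In the top view the caps are at about (410,306) for the can and (460,295) for the bottle. The long cell is at (222,291), the empty square cell at (258,280), and the bar is swung back. The blue (245,344 and 345,155), pink and turquoise bottles are look-alikes. The amber one on the plywood has a paper band, so it's the one meant.

```bash
python3 - <<'E'
from h import *
for n,C in [('top',dict(can=(405,310),bot=(455,300),b2=(287,258),b3=(316,245)))]:
    w=np.load(n+'1.npy'); z=w[...,2]
    v,u=np.mgrid[0:480,0:640]
    for k,(a,b) in C.items():
        near=(abs(u-a)<35)&(abs(v-b)<35) if k in('can','bot') else (abs(u-a)<16)&(abs(v-b)<25)
        zz=z[near]; print(k,'max',np.nanmax(zz))
        m=near&(z>.158)&(z<.18)
        p=w[m][:,:2].astype(np.float32)
        print(k,m.sum(),'cap circ',cv2.minEnclosingCircle(p),'med z',np.median(z[m]), 'px',u[m].mean(),v[m].mean())
        if k=='can':
            m=near&(z>.117)&(z<.134); p=w[m][:,:2].astype(np.float32); print('can top',m.sum(),cv2.minAreaRect(p),np.median(z[m]),cv2.boxPoints(cv2.minAreaRect(p)).tolist())
    reg=(u>150)&(u<350)&(v>180)&(v<335)
    for lo,hi in[(.066,.078),(.08,.094),(.058,.067)]:
        m=reg&(z>lo)&(z<hi)&~((u<275)&(v<250)&(hi<.08)); 
        p=w[m][:,:2].astype(np.float32); print(lo,m.sum(),cv2.minAreaRect(p),cv2.boxPoints(cv2.minAreaRect(p)).round(3).tolist())
    m=reg&(z>.1)&(z<.2)
    img=np.load(n+'1i.npy').copy()
    for (lo,hi,col) in[(.066,.078,(0,255,0)),(.08,.094,(255,0,255)),(.1,.15,(0,0,255)),(.15,.25,(0,255,255)),(.003,.012,(255,255,0))]:
        img[reg&(z>lo)&(z<hi)]=col
    cv2.imwrite('pics/m1.png',cv2.resize(np.hstack([img[180:340,150:350],np.load(n+'1i.npy')[180:340,150:350]])[:,:,::-1],None,fx=2,fy=2,interpolation=cv2.INTER_NEAREST))
    for q in[(170,257),(200,243),(250,218),(300,204),(320,196),(195,317),(338,262),(187,280),(175,268),(325,210)]:
        print(q,w[q[1],q[0]].round(3))
E
```

```text
can max 0.17001367715790527
can 274 cap circ ((0.41001978516578674, -0.16818279027938843), 0.01907224953174591) med z 0.16509466980976883 px 410.1131386861314 304.85766423357666
can top 837 ((0.4095023274421692, -0.16922330856323242), (0.08410269021987915, 0.0586966872215271), 52.09339904785156) 0.1254681066958745 [[0.36051076650619507, -0.1843714565038681], [0.40682321786880493, -0.220433309674263], [0.4584938883781433, -0.15407516062259674], [0.41218143701553345, -0.11801330745220184]]
bot max 0.1705391237733498
bot 269 cap circ ((0.4122414290904999, -0.27997276186943054), 0.018690595403313637) med z 0.16532297321767264 px 463.90334572490707 292.2453531598513
b2 max 0.17052611344555912
b2 255 cap circ ((0.568245530128479, 0.05498085170984268), 0.018960054963827133) med z 0.1649578550896149 px 283.50588235294117 250.84313725490196
b3 max 0.17068697362578567
b3 241 cap circ ((0.5823485255241394, -0.015728088095784187), 0.01857115514576435) med z 0.16500088353333453 px 315.99170124481327 236.97095435684648
0.066 1175 ((0.6184813976287842, 0.09223118424415588), (0.19796022772789001, 0.
[... 405 characters left out ...]
612], [0.7649999856948853, -0.04899999871850014], [0.546999990940094, 0.2919999957084656]]
0.058 579 ((0.6186109781265259, 0.09400440752506256), (0.19884364306926727, 0.3640110194683075), 11.741713523864746) [[0.48399999737739563, 0.25200000405311584], [0.5580000281333923, -0.10400000214576721], [0.753000020980835, -0.06400000303983688], [0.6790000200271606, 0.2919999957084656]]
(170, 257) [0.598 0.279 0.17 ]
(200, 243) [0.614 0.216 0.173]
(250, 218) [0.699 0.115 0.031]
(300, 204) [0.656 0.003 0.173]
(320, 196) [ 0.665 -0.041  0.175]
(195, 317) [0.502 0.277 0.   ]
(338, 262) [ 0.549 -0.06   0.056]
(187, 280) [0.557 0.261 0.123]
(175, 268) [0.58  0.277 0.149]
(325, 210) [ 0.644 -0.048  0.142]
```

View pics/m1.png

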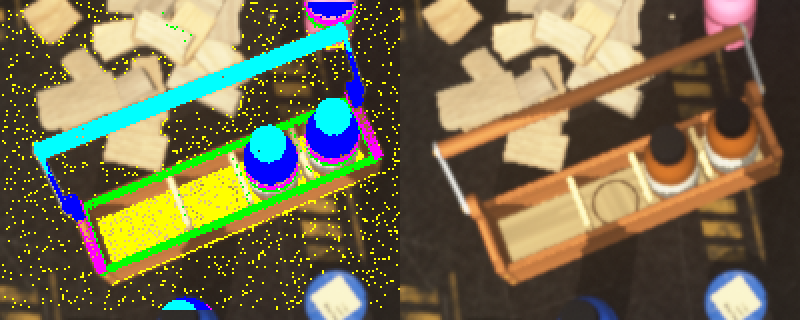

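The masks line up with the tote: the rims are green, the end boards magenta, and the bar cyan at z≈0.173. The long cell is at the +y end, with the empty square cell next to it. Next I fit the tote frame.

```bash
python3 - <<'E'
from h import *
w=np.load('top1.npy'); z=w[...,2]; v,u=np.mgrid[0:480,0:640]
ax0=np.array([-.197,.98]) ; c=np.array([.548,.107])
th=np.arctan2(.0141,.0707)   # from the two caps
for it in range(3):
    ey=np.array([-np.sin(th),np.cos(th)]); ex=np.array([np.cos(th),np.sin(th)])
    d=w[...,:2]-c; a=d@ex; b=d@ey
    box=(abs(a)<.055)&(abs(b)<.18)
    m=box&(z>.066)&(z<.076)&(abs(b)<.15)&(abs(abs(a)-.037)<.008)
    lines=[]
    for s in(1,-1):
        q=m&(s*a>0); pf=np.polyfit(b[q],a[q],1); lines.append(pf); print(s,q.sum(),pf.round(4),a[q].min().round(4),a[q].max().round(4))
    e=box&(z>.080)&(z<.092)&(abs(abs(b)-.16)<.012)
    bm=[np.median(b[e&(s*b>0)]) for s in(1,-1)]; print('ends',bm, [(e&(s*b>0)).sum() for s in (1,-1)])
    th-=np.arctan((lines[0][0]+lines[1][0])/2)
    c=c+ex*(lines[0][1]+lines[1][1])/2+ey*sum(bm)/2
print('tote',c,'th',th)
d=w[...,:2]-c; a=d@ex;b=d@ey
dv=(abs(a)<.03)&(abs(b)<.15)&(z>.056)&(z<.068); print('dividers b hist',np.histogram(b[dv],bins=np.arange(-.12,.12,.006)))
for k,p in dict(b2=(.5682,.0550),b3=(.5823,-.0157),can=(.41,-.1685),bot=(.4122,-.28)).items():
    print(k,((np.array(p)-c)@ex).round(4),((np.array(p)-c)@ey).round(4))
# cells: inner 308? end boards t, dividers t
bar=(a>0.05)&(a<.16)&(abs(b)<.15)&(z>.14)&(z<.2); print('bar a,z top',np.median(a[bar]),z[bar].max(),np.percentile(a[bar],[2,98]))
for bb in(.113,.029): print('cell',bb,c+ey*bb)
# obstacles above .05 near
E
```

```text
1 201 [-0.0032  0.0426] 0.0292 0.045
-1 241 [-0.0015 -0.0308] -0.0334 -0.029
ends [np.float64(0.15207335508764552), np.float64(-0.16177993149831843)] [np.int64(71), np.int64(84)]
1 414 [-0.0032  0.0396] 0.0293 0.0449
-1 551 [-0.0018 -0.0343] -0.039 -0.0293
ends [np.float64(0.15541564620479548), np.float64(-0.15703604399377696)] [np.int64(90), np.int64(83)]
1 413 [-0.0014  0.037 ] 0.032 0.0422
-1 553 [ 0.0001 -0.0369] -0.0414 -0.029
ends [np.float64(0.15629852012631254), np.float64(-0.15628842264437917)] [np.int64(90), np.int64(82)]
tote [0.55758745 0.10314881] th 0.2023044081512226
dividers b hist (array([ 3,  4,  4,  6,  8, 52, 20,  2,  2,  3,  3,  3,  4,  3,  3,  3,  3,
       55, 18,  0,  0,  0,  0,  0,  0,  0,  0,  0,  0, 58, 17,  0,  0,  0,
        0,  0,  0,  0,  0]), array([-1.20000000e-01, -1.14000000e-01, -1.08000000e-01, -1.02000000e-01,
       -9.60000000e-02, -9.00000000e-02, -8.40000000e-02, -7.80000000e-02,
       -7.20000000e-02, -6.60000000e-02, -6.00000000e-02, -5.40000000e-02,
       -4.80000000e-02, -4.20000000e-02, -3.60000000e-02, -3.00000000e-02,
       -2.40000000e-02, -1.80000000e-02, -1.20000000e-02, -6.00000000e-03,
        1.11022302e-16,  6.00000000e-03,  1.20000000e-02,  1.80000000e-02,
        2.40000000e-02,  3.00000000e-02,  3.60000000e-02,  4.20000000e-02,
        4.80000000e-02,  5.40000000e-02,  6.00000000e-02,  6.60000000e-02,
        7.20000000e-02,  7.80000000e-02,  8.40000000e-02,  9.00000000e-02,
        9.60000000e-02,  1.02000000e-01,  1.08000000e-01,  1.14000000e-01]))
b2 0.0008 -0.0493
b3 0.0004 -0.1214
can -0.199 -0.2366
bot -0.2192 -0.3463
bar a,z top 0.07815619191008198 0.17787645294079302 [0.0716684 0.0884108]
cell 0.113 [0.53495442 0.213859  ]
cell 0.029 [0.55177897 0.13156116]
```

Fit is consistent: dividers at −85, −13 and +59 mm match a 72 mm pitch, and the occupied cells are at −121 and −49. So cell_1 is at about (0.553,0.126) and the long cell at (0.536,0.209), with tote yaw 0.202. The can's long axis is at 52.1°, so it needs a +0.863 rad turn. I start by moving above the can.

>>> {"api": "step_arm", "payload": {"targets": [8.5,2.1,-4.7,0,-0.14,8.5,4.2,-9.4,0,-0.28,8.5,6.3,-14.1,0,-0.42,8.5,8.4,-18.8,0,-0.56,8.5,10.5,-23.5,0,-0.7,8.5,12.6,-28.2,0,-0.84,8.5,14.7,-32.9,0,-0.98,8.5,16.8,-37.6,0,-1.12,8.5,18.9,-42.3,0,-1.26,8.5,18.5,-46.4,0,-1.4,8.5,18.1,-50.5,0,-1.54,8.5,17.7,-54.6,0,-1.68,8.5,17.3,-58.7,0,-1.8,8.5,16.9,-62.8,0,-1.843,8.5,16.5,-66.9,0,-1.843,8.5,16.1,-71,0,-1.843,8.5,15.7,-75.1,0,-1.843,8.5,15.4,-79.2,0,-1.843,8.5,15.4,-79.2,0,-1.843,8.5,15.4,-79.2,0,-1.843]}}

```text
time_s: 2.1
eef_pos: [0.4097, -0.1687, 0.2406]
eef_rot: [0.899, 0.438, -0.001, -0.002]
force: [0.1, -0.4, 0.1]
width: 0.0847
```

>>> {"api": "step_arm", "payload": {"targets": [8.5,0,0,-1.5,0,8.5,0,0,-3,0,8.5,0,0,-4.5,0,8.5,0,0,-6,0,8.5,0,0,-7.5,0,8.5,0,0,-8.5,0,8.5,0,0,-9.3,0,8.5,0,0,-9.3,0,3,0,0,-9.3,0,3,0,0,-9.3,0,3,0,0,-9.3,0,3,0,0,-9.3,0,3,0,0,-9.3,0,3,0,0,-9.3,0,3,0,0,-9.3,0,3,0,0,-9.3,0]}}

```text
time_s: 3.7
eef_pos: [0.4103, -0.169, 0.1486]
eef_rot: [0.899, 0.438, -0.0, -0.001]
force: [-1.5, -0.1, 5.4]
width: 0.0345
```

>>> {"api": "step_arm", "payload": {"targets": [3,0,0,0.5,0,3,0,0,1.5,0,3,0,0,3,0,3,0,0,5,0,3,0,0,7.5,0,3,0,0,10,0,3,0,0,12.5,0,3,0,0,15,0,3,0,0,17,0,3,0,0,18.5,0,3,0,0,19,0,3,0,0,19,0]}}

```text
time_s: 4.9
eef_pos: [0.4103, -0.1691, 0.3388]
eef_rot: [0.899, 0.438, 0.0, -0.001]
force: [0.1, 0.0, -5.5]
width: 0.0341
```

```bash
python3 - <<'E'
from h import *
c=cap('scene'); save('s2.png',c['img'][150:430,120:480],2); s=arm.state(); print(s['width'],s['force'],s['eef_pos'])
E
```

```text
0.03432019373713269 [-0.2237472  -0.96945378 -5.28052332] [ 0.40992666 -0.16888558  0.33780205]
```

View pics/s2.png

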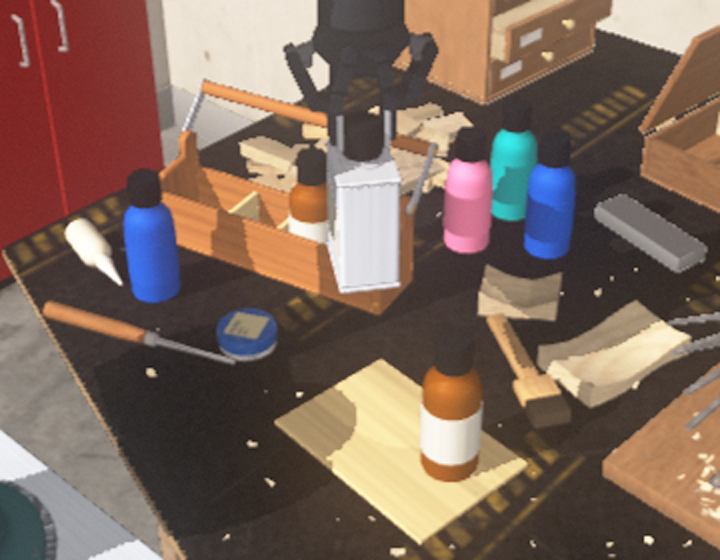

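The can hangs upright, and the bottle on the board is untouched at (450,420) in the crop. Next I carry the can above the long cell and check its alignment from depth.

>>> {"api": "step_arm", "payload": {"targets": [3,0.3,1,0,0.02,3,1,3,0,0.08,3,2,6,0,0.16,3,3,9,0,0.24,3,4,12,0,0.32,3,5,15,0,0.4,3,6,18,0,0.48,3,7,21,0,0.56,3,8,24,0,0.64,3,9,27,0,0.7,3,10,30,0,0.76,3,11,33,0,0.82,3,11.8,35.5,0,0.85,3,12.3,37,0,0.864,3,12.6,37.8,0,0.864,3,12.6,37.8,0,0.864,3,12.6,37.8,0,0.864]}}

```text
time_s: 6.65
eef_pos: [0.5356, 0.2083, 0.3374]
eef_rot: [0.634, 0.774, -0.002, -0.001]
force: [0.6, 0.7, -4.8]
width: 0.0343
```

```bash
cat > chk.py <<'E'
from h import *
C0=np.array([.5576,.1031]); th=.2023
EX=np.array([np.cos(th),np.sin(th)]); EY=np.array([-np.sin(th),np.cos(th)])
def totef(w): d=w[...,:2]-C0; return d@EX,d@EY
E
python3 - <<'E'
from chk import *
s=arm.state(); print(s['eef_pos'],s['eef_rot'],s['width'],s['force'])
for n in('top','scene'):
    c=cap(n); w=cloud(c); a,b=totef(w); z=w[...,2]
    near=(abs(a)<.06)&(abs(b-.108)<.07)
    for lo,hi in((.305,.322),(.20,.305)):
        m=near&(z>lo)&(z<hi); p=w[m][:,:2].astype(np.float32)
        if m.sum()<20: continue
        r=cv2.minAreaRect(p); ctr=np.array(r[0]); print(n,lo,m.sum(),r,'tote a,b',(ctr-C0)@EX,(ctr-C0)@EY,'ab ranges',np.percentile(a[m],[1,99]),np.percentile(b[m],[1,99]),np.median(z[m]))
    save('c3_'+n+'.png',c['img'][100:400,100:460] if n=='top' else c['img'][60:360,120:480],1)
E
```

```text
[0.53558233 0.20833183 0.33744863] [ 0.63359762  0.77365981 -0.00179064 -0.00115881] 0.03434506623551047 [ 0.56349152  0.69473038 -4.76638969]
top 0.305 448 ((0.5332082509994507, 0.21458196640014648), (0.05254625529050827, 0.07324985414743423), 17.371706008911133) tote a,b -0.0014950429168947878 0.11410938216652403 ab ranges [-0.02832163  0.0263138 ] [0.07639959 0.1482282 ] 0.31432272191984095
scene 0.305 417 ((0.5329839587211609, 0.20648175477981567), (0.060469575226306915, 0.0868910402059555), 10.890189170837402) tote a,b -0.0033422796798653377 0.1062194232527037 ab ranges [-0.0330134   0.02366942] [0.06330443 0.14811062] 0.3149565640212726
scene 0.2 1640 ((0.5178767442703247, 0.19102925062179565), (0.055068887770175934, 0.09470289945602417), 45.438961029052734) tote a,b -0.021246176229103172 0.09411742748459301 ab ranges [-0.03455912  0.02171148] [0.06369754 0.14528704] 0.25445552249555753
```

```bash
python3 - <<'E'
from chk import *
w=np.load('scene1.npy'); z=w[...,2]; a,b=totef(w)
near=np.hypot(w[...,0]-.4095,w[...,1]+.169)<.06
m=near&(z>.115)&(z<.132); r=cv2.minAreaRect(w[m][:,:2].astype(np.float32)); print('can in scene1',r,np.median(z[m]))
# side rim edges and long-end in scene1
for nm,m in dict(rimF=(abs(b)<.14)&(a>-.05)&(a<-.025)&(z>.067)&(z<.077),rimR=(b>.02)&(b<.14)&(a>.025)&(a<.05)&(z>.067)&(z<.077),endL=(abs(a)<.025)&(abs(b-.16)<.02)&(z>.082)&(z<.093),divL=(abs(a)<.03)&(abs(b-.059)<.012)&(z>.059)&(z<.068)).items():
    k=a if nm[0]=='r' else b; print(nm,m.sum(),np.percentile(k[m],[2,50,98]).round(4),np.median(z[m]))
E
```

```text
can in scene1 ((0.4068604111671448, -0.17026354372501373), (0.08712463825941086, 0.05751349404454231), 51.80656433105469) 0.1260776723172029
rimF 430 [-0.0458 -0.0395 -0.0263] 0.07138913916492401
rimR 137 [0.0285 0.0335 0.0427] 0.07131448561385922
endL 52 [0.1517 0.1553 0.1658] 0.08790323495274921
divL 56 [0.0543 0.0575 0.0656] 0.06376190188642405
```

View pics/c3_scene.png

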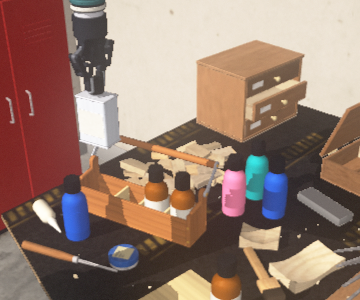

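In the scene view the bias cancels: the can's centre relative to the tote is a≈0, b≈0.107, and the yaw is within 1°. I lower it.

>>> {"api": "step_arm", "payload": {"targets": [3,0,0.04,-1,0,3,0,0.04,-3,0,3,0,0.04,-5.5,0,3,0,0.04,-8,0,3,0,0.04,-10,0,3,0,0.04,-11,0,3,0,0.04,-12,0,3,0,0.04,-13,0,3,0,0.04,-14,0,3,0,0.04,-15,0,3,0,0.04,-15.5,0,3,0,0.04,-15.5,0]}}

```text
time_s: 7.95
eef_pos: [0.5351, 0.2083, 0.1818]
eef_rot: [0.634, 0.773, -0.002, -0.002]
force: [0.2, -0.4, -5.2]
width: 0.0342
```

No contact. I lower the rest slowly (3.3 cm).

>>> {"api": "step_arm", "payload": {"targets": [3,0.05,0.04,-0.5,0,3,0.05,0.04,-1,0,3,0.05,0.04,-1.5,0,3,0.05,0.04,-2,0,3,0.05,0.04,-2.4,0,3,0.05,0.04,-2.7,0,3,0.05,0.04,-2.9,0,3,0.05,0.04,-3.1,0,3,0.05,0.04,-3.2,0,3,0.05,0.04,-3.2,0]}}

```text
time_s: 8.95
eef_pos: [0.5355, 0.2087, 0.1497]
eef_rot: [0.634, 0.773, -0.002, -0.002]
force: [0.0, -0.7, -5.4]
width: 0.0345
```

>>> {"api": "step_arm", "payload": {"targets": [3,0,0,-0.1,0,3,0,0,-0.2,0,3,0,0,-0.2,0,3,0,0,-0.2,0]}}

```text
time_s: 9.35
eef_pos: [0.5359, 0.2087, 0.1487]
eef_rot: [0.634, 0.773, -0.002, -0.001]
force: [-2.2, -1.6, 2.8]
width: 0.0343
```

It's on the floor, since the force flipped at the expected height. I release and rise.

>>> {"api": "step_arm", "payload": {"targets": [5.5,0,0,0,0,5.5,0,0,0,0,5.5,0,0,0,0,5.5,0,0,0,0,5.5,0,0,1,0,5.5,0,0,2.5,0,5.5,0,0,4.5,0,5.5,0,0,7,0,5.5,0,0,9,0,5.5,0,0,10,0,5.5,0,0,10,0]}}

```text
time_s: 10.45
eef_pos: [0.5373, 0.2092, 0.2518]
eef_rot: [0.634, 0.773, 0.0, 0.0]
force: [0.6, -0.6, -0.2]
width: 0.0549
```

>>> {"api": "step_arm", "payload": {"targets": [8,-0.4,-1.5,0,0,8,-1.3,-5,0,0,8,-2.3,-9,0,0,8,-3.3,-13,0,0,8,-4.3,-17,0,0,8,-5.4,-21,0,0,8,-6.4,-25,0,0,8,-7.4,-29,0,0,8,-8.4,-33,0,0,8,-9.4,-37,0,0,8,-10.5,-41,0,0,8,-11.5,-45,0,0,8,-12.2,-48,0,0,8,-12.5,-48.9,0,0,8,-12.5,-48.9,0,0,8,-12.5,-48.9,0,0]}}

```text
time_s: 12.05
eef_pos: [0.4118, -0.2789, 0.251]
eef_rot: [0.634, 0.773, 0.001, -0.001]
force: [0.3, 0.5, 0.3]
width: 0.0801
```

```bash
python3 - <<'E'
from chk import *
s=arm.state(); print(s['eef_pos'],s['force'])
c=cap('top'); w=cloud(c); z=w[...,2]; a,b=totef(w)
m=(abs(a)<.035)&(abs(b-.108)<.05)&(z>.115)&(z<.134); print('can',cv2.minAreaRect(w[m][:,:2].astype(np.float32)),np.median(z[m]))
m=(abs(a)<.035)&(abs(b-.108)<.05)&(z>.155); p=np.array(cv2.minEnclosingCircle(w[m][:,:2].astype(np.float32))[0]); print('cap',(p-C0)@EX,(p-C0)@EY,np.median(z[m]))
E
```

```text
[ 0.4117623  -0.2789313   0.25099568] [0.3267276  0.49114452 0.30822966]
can ((0.5368480682373047, 0.21241742372512817), (0.06401077657938004, 0.09355294704437256), 9.945259094238281) 0.12533829395485052
cap -0.0015495103141188286 0.10675171176965881 0.1649945863801041
```

The can sits at its proper height: top at 0.1253 and cap at 0.165, the same as the seated bottles. Next is the bottle.

>>> {"api": "step_arm", "payload": {"targets": [8.5,0,-0.1,-2,0,8.5,0,-0.1,-4,0,8.5,0,-0.1,-6,0,8.5,0,-0.1,-8,0,8.5,0,-0.1,-9.5,0,8.5,0,-0.1,-10.3,0,8.5,0,-0.1,-10.3,0,3,0,-0.1,-10.3,0,3,0,-0.1,-10.3,0,3,0,-0.1,-10.3,0,3,0,-0.1,-10.3,0,3,0,-0.1,-10.3,0,3,0,-0.1,-10.3,0,3,0,-0.1,-10.3,0,3,0,-0.1,-10.3,0]}}

```text
time_s: 13.6
eef_pos: [0.4127, -0.2803, 0.1495]
eef_rot: [0.634, 0.774, 0.001, 0.0]
force: [-0.2, -1.3, 6.7]
width: 0.0343
```

>>> {"api": "step_arm", "payload": {"targets": [3,0,0,0.5,0,3,0,0,1.5,0,3,0,0,3,0,3,0,0,5,0,3,0,0,7.5,0,3,0,0,10,0,3,0,0,12.5,0,3,0,0,15,0,3,0,0,17,0,3,0,0,18.5,0,3,0,0,19,0,3,0,0,19,0]}}

```text
time_s: 14.8
eef_pos: [0.4129, -0.2804, 0.3402]
eef_rot: [0.634, 0.774, 0.001, 0.001]
force: [-0.4, -0.9, -3.5]
width: 0.0342
```

>>> {"api": "step_arm", "payload": {"targets": [3,0.4,1.1,0,0,3,1,3,0,0,3,2.1,6,0,0,3,3.2,9.3,0,0,3,4.3,12.6,0,0,3,5.5,15.9,0,0,3,6.6,19.2,0,0,3,7.8,22.5,0,0,3,8.9,25.8,0,0,3,10,29.1,0,0,3,11.2,32.4,0,0,3,12.3,35.7,0,0,3,13.2,38.3,0,0,3,13.8,40,0,0,3,14,40.6,0,0,3,14,40.6,0,0,3,14,40.6,0,0]}}

```text
time_s: 16.5
eef_pos: [0.5525, 0.1247, 0.3399]
eef_rot: [0.634, 0.773, -0.0, 0.001]
force: [0.6, -0.4, -3.7]
width: 0.0345
```

```bash
python3 - <<'E'
from chk import *
s=arm.state(); p=np.array(s['eef_pos']); print(p,s['width'],s['force'],'tote ab',(p[:2]-C0)@EX,(p[:2]-C0)@EY)
c=cap('scene'); w=cloud(c); z=w[...,2]; a,b=totef(w)
m=(abs(a)<.06)&(abs(b-.023)<.06)&(z>.2)&(z<.28); print('bottle body scene a,b (bias -3,-1.5mm)',m.sum(),a[m].min(),np.percentile(b[m],[1,99]))
save('s4.png',c['img'][60:360,120:480],2)
E
```

```text
[0.55246359 0.12467532 0.33987942] 0.0345431914071705 [ 0.56281617 -0.39380134 -3.7124766 ] tote ab -0.0006966868035990842 0.02216735469071085
bottle body scene a,b (bias -3,-1.5mm) 795 -0.03701074627693258 [-0.0090048   0.04330481]
```

View pics/s4.png

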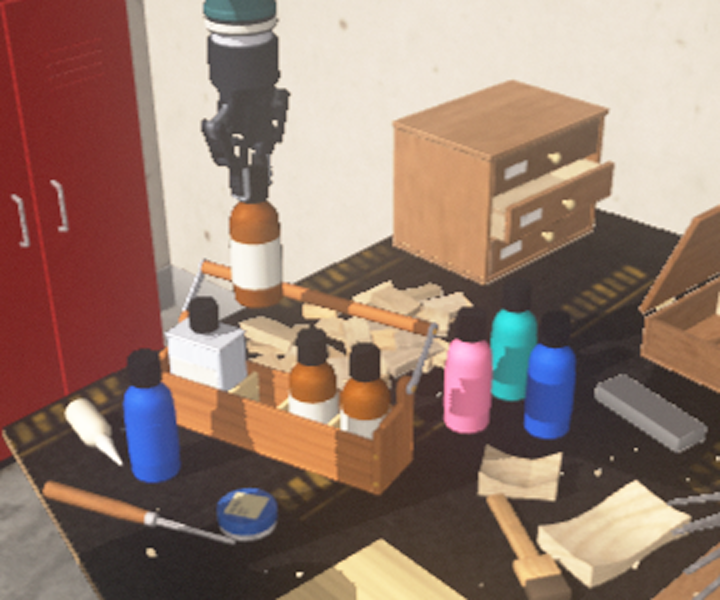

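The can is seated in the long cell at (205,350), and the bottle hangs upright over the tote at (257,250). I lower the bottle.

>>> {"api": "step_arm", "payload": {"targets": [3,0.07,0.1,-1,0,3,0.07,0.1,-3,0,3,0.07,0.1,-5.5,0,3,0.07,0.1,-8,0,3,0.07,0.1,-10,0,3,0.07,0.1,-11,0,3,0.07,0.1,-12,0,3,0.07,0.1,-13,0,3,0.07,0.1,-14,0,3,0.07,0.1,-15,0,3,0.07,0.1,-15.5,0,3,0.07,0.1,-15.5,0]}}

```text
time_s: 17.75
eef_pos: [0.5526, 0.1254, 0.184]
eef_rot: [0.634, 0.773, -0.001, 0.0]
force: [-0.3, 0.2, -4.2]
width: 0.034
```

>>> {"api": "step_arm", "payload": {"targets": [3,0.03,0.03,-0.5,0,3,0.03,0.03,-1,0,3,0.03,0.03,-1.5,0,3,0.03,0.03,-2,0,3,0.03,0.03,-2.4,0,3,0.03,0.03,-2.7,0,3,0.03,0.03,-2.9,0,3,0.03,0.03,-3.1,0,3,0.03,0.03,-3.3,0,3,0.03,0.03,-3.4,0,3,0.03,0.03,-3.4,0]}}

```text
time_s: 18.85
eef_pos: [0.5528, 0.1257, 0.1499]
eef_rot: [0.634, 0.773, -0.001, 0.0]
force: [-0.3, -0.7, -2.9]
width: 0.0344
```

>>> {"api": "step_arm", "payload": {"targets": [3,0,0,-0.1,0,3,0,0,-0.15,0,3,0,0,-0.15,0]}}

```text
time_s: 19.15
eef_pos: [0.5532, 0.1257, 0.1496]
eef_rot: [0.634, 0.773, -0.0, 0.001]
force: [-2.0, -0.6, 4.4]
width: 0.0341
```

It has touched down. I release, rise, and go to the rear of the bar at the b=+65 mm gap between caps, with the fingers shut.

>>> {"api": "step_arm", "payload": {"targets": [5.5,0,0,0,0,5.5,0,0,0,0,5.5,0,0,0,0,5.5,0,0,0,0,5.5,0,0,1,0,5.5,0,0,2.5,0,5.5,0,0,4.5,0,5.5,0,0,7,0,5.5,0,0,10,0,5.5,0,0,12,0,2,2.5,1.5,12,0,0,5,3,12,0,0,8,4.6,12,0,0,10.5,6,12,0,0,11.4,6.6,12,0,0,11.4,6.6,12,0,0,11.4,6.6,12,0]}}

```text
time_s: 20.85
eef_pos: [0.6666, 0.1914, 0.2699]
eef_rot: [0.634, 0.773, -0.001, 0.001]
force: [0.5, 0.3, -0.2]
width: -0.0004
```

```bash
python3 - <<'E'
from chk import *
s=arm.state(); p=np.array(s['eef_pos']); print(p,s['width'],s['force'],'tote ab',(p[:2]-C0)@EX,(p[:2]-C0)@EY)
c=cap('top'); w=cloud(c); z=w[...,2]; a,b=totef(w)
for bb in(-.121,-.049,.023,.108):
    m=(abs(a)<.03)&(abs(b-bb)<.028)&(z>.155)&(z<.2); q=cv2.minEnclosingCircle(w[m][:,:2].astype(np.float32)); q0=np.array(q[0]) ; print(bb,m.sum(),(q0-C0)@EX,(q0-C0)@EY,q[1],np.median(z[m]))
m=(a>.05)&(a<.1)&(abs(b)<.15)&(z>.15)&(z<.2); print('bar',np.percentile(a[m],[5,50,95]),np.percentile(z[m],98))
m=(a>.1)&(a<.17)&(abs(b-.065)<.03)&(z>0); print('behind z',np.percentile(z[m],[50,95]))
save('t5.png',c['img'][180:340,140:360],3)
E
```

```text
[0.66658701 0.19137507 0.26994675] -0.00039389354836199587 [ 0.53954875  0.34728272 -0.20057305] tote ab 0.12450092998034604 0.0645768834949648
-0.121 254 0.0003742586959931925 -0.12151502690730909 0.01878187619149685 0.16482383986204152
-0.049 258 -0.00012505527958701738 -0.049591584200038785 0.01847381331026554 0.1648899660387323
0.023 0 -0.5669440459437113 0.011037154025156454 0.0 nan
0.108 0 -0.5669440459437113 0.011037154025156454 0.0 nan
bar [0.07215035 0.07796241 0.08758689] 0.1751829247300972
behind z [0.643931   0.64720872]
  return _methods._mean(a, axis=axis, dtype=dtype,
  ret = ret.dtype.type(ret / rcount)
```

View pics/t5.png

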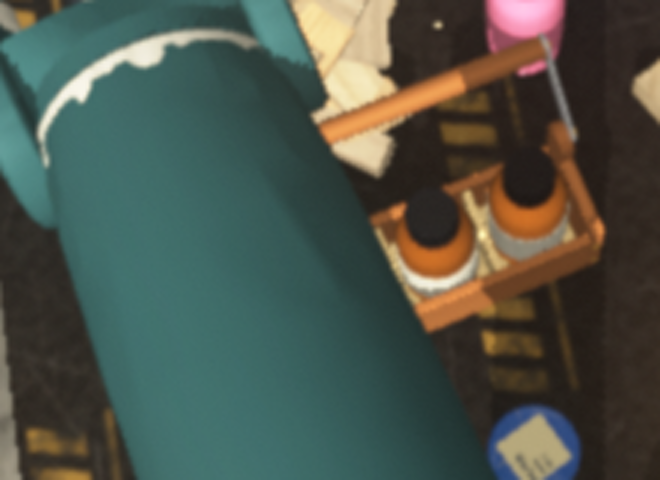

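The arm covers the long and first cells in this view, and the two right-hand bottles at (430,220) and (530,175) are undisturbed. I lower behind the bar, then check the new bottle's seating with the scene camera.

>>> {"api": "step_arm", "payload": {"targets": [0,0,0,-1.5,0,0,0,0,-4,0,0,0,0,-6.5,0,0,0,0,-8.5,0,0,0,0,-9.8,0,0,0,0,-10.2,0,0,0,0,-10.2,0]}}

```text
time_s: 21.6
eef_pos: [0.6658, 0.1909, 0.1674]
eef_rot: [0.634, 0.773, -0.001, 0.0]
force: [-0.1, -0.5, 0.7]
width: -0.0001
```

```bash
python3 - <<'E'
from chk import *
s=arm.state(); p=np.array(s['eef_pos']); print(p,s['force'],'tote ab',(p[:2]-C0)@EX,(p[:2]-C0)@EY)
c=cap('scene'); w=cloud(c); z=w[...,2]; a,b=totef(w)
for bb in(-.121,-.049,.023,.108):
    m=(abs(a)<.03)&(abs(b-bb)<.028)&(z>.161)&(z<.2)
    if m.sum()<9: print(bb,m.sum()); continue
    q=cv2.minEnclosingCircle(w[m][:,:2].astype(np.float32)); q0=np.array(q[0]) ; print(bb,m.sum(),(q0-C0)@EX,(q0-C0)@EY,q[1],np.median(z[m]))
save('s6.png',c['img'][130:310,160:400],3)
E
```

```text
[0.66578732 0.19088299 0.16736489] [-0.09830519 -0.54132171  0.71208148] tote ab 0.12361868218129653 0.06425551833970808
-0.121 119 -0.0026067492134889923 -0.1190907983704133 0.020592227578163147 0.16564401401148843
-0.049 118 -0.001898054012141377 -0.046213396864344745 0.02219265326857567 0.16577871155781004
0.023 112 -0.0032126202065398115 0.024111158269821034 0.02099054493010044 0.16579567994563993
0.108 103 -0.0038397753774800057 0.10649905513602231 0.020057156682014465 0.16580781312592685
```

View pics/s6.png

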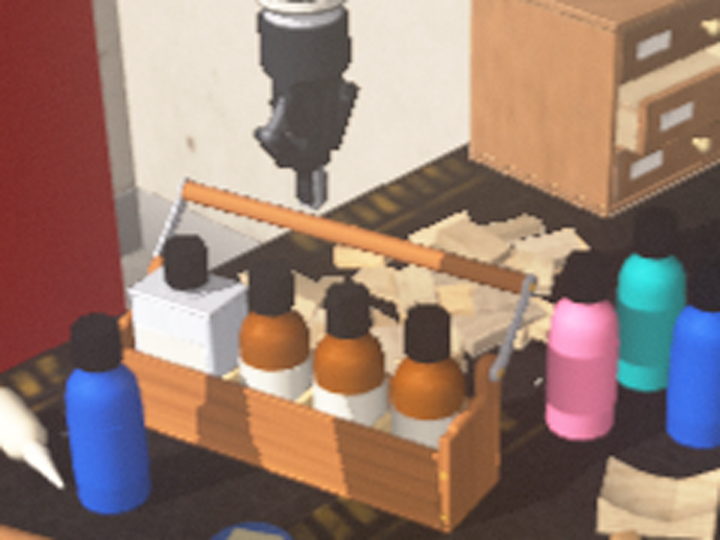

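All four caps are at the same height (0.166), so everything is seated, and the gripper is behind the bar at (312,195). I push the bar along −x of the tote.

>>> {"api": "step_arm", "payload": {"targets": [0,-0.8,-0.16,0,0,0,-1.6,-0.32,0,0,0,-2.2,-0.44,0,0,0,-2.8,-0.57,0,0,0,-3.4,-0.69,0,0,0,-4,-0.81,0,0,0,-4.6,-0.94,0,0,0,-5.2,-1.06,0,0,0,-5.8,-1.18,0,0,0,-6.4,-1.31,0,0,0,-7,-1.43,0,0,0,-7.6,-1.55,0,0,0,-8.1,-1.66,0,0,0,-8.6,-1.76,0,0,0,-8.9,-1.82,0,0,0,-8.9,-1.82,0,0]}}

```text
time_s: 23.25
eef_pos: [0.5976, 0.1774, 0.1937]
eef_rot: [0.634, 0.773, 0.021, 0.017]
force: [11.7, 0.8, 58.0]
width: 0.0001
```

The force is large and upward, with the TCP lifted 26 mm. I look before doing anything else.

```bash
python3 - <<'E'
from chk import *
s=arm.state(); p=np.array(s['eef_pos']); print(p,s['force'],s['torque'],s['joint_positions'],'tote ab',(p[:2]-C0)@EX,(p[:2]-C0)@EY)
c=cap('scene'); w=cloud(c); z=w[...,2]; a,b=totef(w)
m=(a>-.03)&(a<.12)&((abs(b+.1)<.04)|(abs(b-.14)<.015))&(z>.168)&(z<.21); print('bar a,z',m.sum(),np.percentile(a[m],[5,50,95]),np.percentile(z[m],[50,98]))
save('s7.png',c['img'][130:310,160:400],3)
E
```

```text
[0.59763863 0.17742993 0.19365298] [11.66751999  0.82411183 58.0403773 ] [ 0.12589247 -1.7152561   0.00624484] [ 0.25020024  0.1683391   1.81194567 -0.00321768  1.10679434  0.05441112] tote ab 0.054156709891116664 0.06476944002834921
bar a,z 324 [0.02325994 0.02907789 0.03772084] [0.18915737 0.19486112]
```

View pics/s7.png

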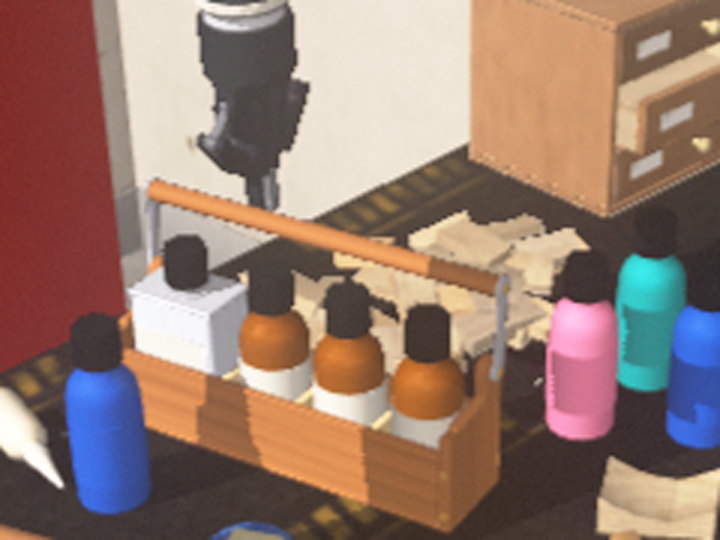

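The bar has swung to near the top of its arc, at a≈0.03. It dragged the finger upward on the way. I back off, reset the height, then push the last, nearly level part, following the bar's arc downward.

>>> {"api": "step_arm", "payload": {"targets": [0,0.3,0.06,0.2,0,0,0.8,0.16,0.2,0,0,1.5,0.3,0,0,0,1.5,0.3,0,0,0,1.5,0.3,0,0]}}

```text
time_s: 23.8
eef_pos: [0.6106, 0.18, 0.1904]
eef_rot: [0.634, 0.773, 0.019, 0.015]
force: [0.6, 0.5, -0.6]
width: -0.0002
```

>>> {"api": "step_arm", "payload": {"targets": [0,0,0,-0.5,0,0,-0.5,-0.1,-0.9,0,0,-1,-0.2,-0.9,0,0,-1.4,-0.29,-0.9,0,0,-1.8,-0.37,-0.95,0,0,-2.2,-0.45,-1,0,0,-2.6,-0.53,-1.05,0,0,-3,-0.62,-1.1,0,0,-3.3,-0.68,-1.2,0,0,-3.6,-0.74,-1.3,0,0,-3.6,-0.74,-1.3,0]}}

```text
time_s: 24.9
eef_pos: [0.5737, 0.1724, 0.177]
eef_rot: [0.634, 0.773, 0.018, 0.015]
force: [-0.1, 0.9, -0.1]
width: -0.0001
```

```bash
cat > bar.py <<'E'
from chk import *
c=cap('scene'); w=cloud(c); z=w[...,2]; a,b=totef(w)
m=(a>-.05)&(a<.12)&((abs(b+.1)<.04)|(abs(b-.14)<.015))&(z>.169)&(z<.21)
for lo in(.172,): q=m&(z>lo); print('bar a,z',q.sum(),np.percentile(a[q],[5,50,95]),np.percentile(z[q],[50,98]))
E
python3 bar.py
```

```text
bar a,z 322 [-0.00576109 -0.00054643  0.00716654] [0.18592339 0.19155504]
```

>>> {"api": "step_arm", "payload": {"targets": [0,-0.2,-0.04,-0.05,0,0,-0.4,-0.08,-0.1,0,0,-0.5,-0.1,-0.15,0,0,-0.6,-0.12,-0.2,0,0,-0.6,-0.12,-0.2,0]}}

```text
time_s: 25.45
eef_pos: [0.5675, 0.1711, 0.1747]
eef_rot: [0.634, 0.773, 0.018, 0.015]
force: [1.2, -0.3, 0.9]
width: 0.0001
```

```bash
python3 bar.py
```

```text
bar a,z 323 [-0.01203313 -0.00734834  0.00105038] [0.18323966 0.18887094]
```

>>> {"api": "step_arm", "payload": {"targets": [0,-0.1,-0.02,-0.03,0,0,-0.2,-0.04,-0.05,0,0,-0.3,-0.06,-0.1,0,0,-0.3,-0.06,-0.1,0]}}

```text
time_s: 25.9
eef_pos: [0.5672, 0.171, 0.1748]
eef_rot: [0.634, 0.773, 0.02, 0.017]
force: [7.9, 1.5, 0.1]
width: -0.0
```

```bash
python3 bar.py
```

```text
bar a,z 316 [-0.01151584 -0.00720408  0.00106695] [0.18358607 0.18906094]
```

It's against the stop: the force rises and the bar doesn't move. One slightly firmer push, then back away and check.

>>> {"api": "step_arm", "payload": {"targets": [0,-0.3,-0.06,-0.05,0,0,-0.5,-0.1,-0.05,0,0,-0.5,-0.1,-0.05,0]}}

```text
time_s: 26.25
eef_pos: [0.567, 0.171, 0.1752]
eef_rot: [0.634, 0.773, 0.025, 0.02]
force: [15.8, 3.3, -8.8]
width: -0.0001
```

>>> {"api": "step_arm", "payload": {"targets": [0,0.3,0.06,0,0,0,1,0.2,0,0,0,2,0.4,0,0,0,3.5,0.7,0,0,0,3.5,0.7,3,0,0,3.5,0.7,7,0,0,3.5,0.7,11,0,0,3.5,4,14,0,0,2,9,15,0,0,0,14,15,0,0,-2,19,15,0,0,-4,24,15,0,0,-6,29,15,0,0,-8,33,15,0,0,-8,33,15,0,0,-8,33,15,0]}}

```text
time_s: 27.85
eef_pos: [0.4856, 0.5029, 0.3242]
eef_rot: [0.632, 0.774, 0.024, 0.02]
force: [0.2, 0.1, -0.2]
width: 0.0004
```

```bash
python3 bar.py; python3 - <<'E'
from chk import *
c=cap('top'); w=cloud(c); z=w[...,2]; a,b=totef(w)
m=(a>-.04)&(a<.06)&(abs(b)<.15)&(z>.172)&(z<.21); print('bar top-cam',np.percentile(a[m],[2,50,98]),np.percentile(z[m],[50,98]))
for bb in(-.121,-.049,.023,.108):
    m=(abs(a)<.03)&(abs(b-bb)<.03)&(z>.155)&(z<.1695); print(bb,m.sum(),np.median(b[m]),np.median(z[m]))
save('t8.png',c['img'][160:400,120:500],2)
c=cap('scene'); save('s8.png',c['img'][130:430,160:480],2)
E
```

```text
bar a,z 315 [-0.01190016 -0.00743034  0.00136121] [0.18372849 0.18904941]
bar top-cam [-0.00855683 -0.00168505  0.00817712] [0.18468114 0.18933636]
-0.121 106 -0.12078721240950745 0.16447590530986755
-0.049 108 -0.048764252382266365 0.1646535304042125
0.023 113 0.022487894543363626 0.16501158919051107
0.108 124 0.10609698293859388 0.16464962849801068
```

View pics/s8.png

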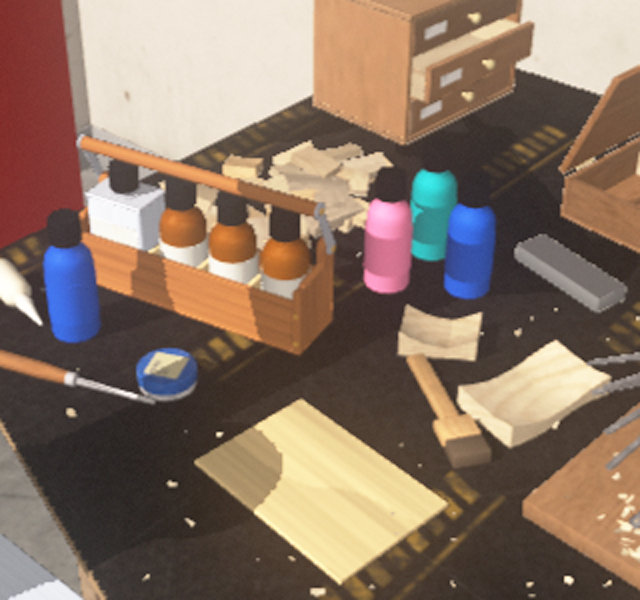

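View pics/t8.png

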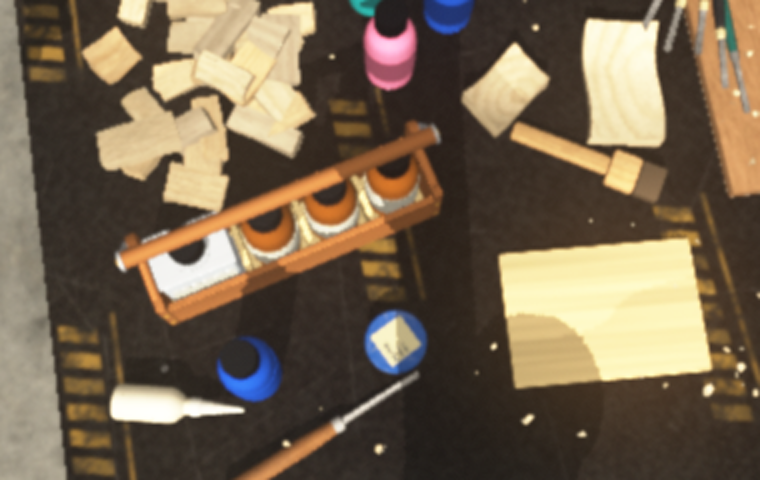

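The bar lies over all four caps, at a ≈ 0 with its top at 0.187–0.189. All four containers are seated and upright, and nothing else has moved.

```bash
python3 -c "
from rig import order; print(order.sign_off())"
```

```text
the job is handed in; nothing more can be done
None
```

The can is in the long cell, the bottle from the plywood is in the empty square cell (next to the long one), and the hold-down bar is swung shut. I handed the job in at about 28 s of the 69 s allowed.

- **Containers:** In the last top view all four caps measured 0.1645–0.165 m high and lay at their cell centres within about 2 mm. The scene camera gave 0.166 m before the bar was shut, the expected height for containers on the cell floors.
- **Bar:** It stopped moving while the push force rose to about 16 N. After I let go it stayed over the middle of the cells, with its top at about 0.189 m against 0.187 m nominal. That is within the 2 mm camera calibration.
- **Other things:** In the last pictures the bystanders I could see and the blue, pink and turquoise bottles looked to be where they started. I compared these by eye, not by measurement.
- **One thing went wrong:** During the first push the bar dragged the closed fingers upward and left about 58 N on the wrist, under the 120 N limit. I took that as the fingers pressing, not the gripper's body (limit 40 N), but I couldn't confirm it. I backed off, lowered the tool and finished the swing with low force.

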